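# Open the sprung bit case

### The arm

A 6-joint arm with a two-finger parallel gripper is mounted at the origin on a cart in front of the work surface, level with it; the furniture and walls round the work are solid. World frame = base frame: x ahead of the robot, y to its left, z up, the work surface at z = 0. Lengths are in m, angles in rad, forces in N, time in s.
With the tool pointing down it reaches from about 0.35 to 0.85 m from the base axis. Payload 8.1 kg.
Tool frame: the origin (TCP) lies at the very end of the fingers, on their centre line; the grasp point (between the pads) lies 19 mm behind it; z points along the fingers, y is the direction in which the jaws open and shut (so a half turn about z gives the same grasp; the last joint's range is limited). The gripper opens to 93 mm and grips with 3 to 60 N. Pads are 15 mm wide; open, the fingers measure 128 mm over their backs; the gripper's body (75 mm by 188 mm) begins 65 mm behind the grasp point.
Start: joints at [-1.239, 0.13, 1.488, -0, 1.523, -0.085], TCP at [0.243, -0.549, 0.219] pointing down, gripper open.
Joint ranges: [-2.96, 2.96], [-0.89, 2.26], [0.02, 2.5], [-1.34, 4.48], [0, 2.73], [-2.66, 2.66]. Speed limits (rad/s): [2.39, 2.39, 2.79, 3.14, 3.14, 3.14].

### API

Orientations are given as a rotation vector (axis times angle).
In Python, from plant import read_state, read_camera, close_job gives the robot as it stands.
- The arm moves only by the tool jog_arm, never from a script. Its argument "motion" is one flat list of numbers, 7 for each row, row after row: the opening, from 0 (shut) to 1 (fully open), then the shift along the tool's x, y, z scaled (see below), then the turn, a rotation vector about the tool's x, y, z scaled (see below). A call has 1 to 8 rows; each row is the pose to reach, as a shift and turn from the pose measured when the call began, along the tool's axes at that moment; what a row does not reach only later rows make up. The controller multiplies each number of a shift by 0.5 m and each number of a turn by 90 degrees. A row lasts 1/10 s, in which the tool goes at most 50 mm and 8.59 degrees, less where a joint would pass 70% of its speed; a pose out of reach is approached as far as the arm can. A call with a number of a shift or a turn outside -1 to 1 is refused whole. A call with a gripper value outside its range is refused whole. The fingers move at their own pace and stop on an object; "grip_force" is the grip in N (left out, the last holds). Time passes only in rows, so rows that repeat a pose let the fingers close. It gives the time, the measured TCP pose, the force and the opening at its end, in the units of the state.
- read_state(): the state, without advancing time (a new reading comes with each control period).
- read_camera(name): name is "scene" or "top"; returns a dict with "frame" (384x512x3 uint8, red, green, blue), "vertical_fov" (degrees; the focal length in pixels is half the picture's height over the tangent of half this angle, whatever the lens; pixels are square), "cx", "cy" (the principal point, pixels), "world_from_camera" (4x4, takes a point from camera to world coordinates). Camera axes: x right, y down, z forward; pixel columns grow to the right and rows downward; lengths in m; the calibration is good to about 2 mm. A picture is of the moment at which its call begins. There is no depth.
- close_job(): hands the job in, once; it reports no verdict.
The state is a dict: "t": time; "q": joint angles; "dq": joint speeds; "joint_torque": joint torques, N m; "tool_pos": TCP position; "orientation": TCP orientation; "force": force on the tool from outside, world axes, zero at the start; "wrist_torque": the same for the moment, N m; "opening": finger opening in m.
Only numpy, scipy, OpenCV 4.12 (cv2) and the standard library are available. Lean on these libraries where they do the work, as an engineer would, in place of code of your own. Each camera call takes 0.05 s, during which the arm holds its last target.

### The job

Open the screwdriver-bit case that has the red tab: with closed fingers press its red tab down until the lid springs up, let go of the tab, then gently push the lid all the way back until it leans open on its stop, and come clear. Only touch and push, do not grip or lift anything; leave the case with the blue tab shut and everything lying around where it is.

Things in the scene. Friction and masses are not known exactly. Their poses are not given: they have to be found in the camera images.
- red_case: grey screwdriver-bit case with a red release tab, the case to open; screwed to the bench (it cannot move). Box 107 mm deep (x), 126 mm wide (y), rim 50 mm above the bench, lid top 60 mm. Origin on the bench under the middle of its mounting plate; its own -x is the front, where the tab is, +x the back, where the lid is hinged; z up. In this frame: lid front edge (shut) at x = -62 mm, lid hinge at x = +45 mm, tab pad centre at x = -106 mm
- red_pad (a point): centre of the upper face of the red press pad (46 mm along x by 36 mm wide, 6 mm thick), 37 mm above the bench when free. Pressed down, the tab rocks about a cross pin 36 mm behind this point and 15 mm below it, and sinks about 8 mm here; the lid is let go after about 5 to 6 mm. About 3 N opens it, 4.5 N takes it to its stop. Its latch arm, 30 mm wide, stands 33 mm behind this point, to 67 mm above the bench
- red_tab (a joint): angle of the red tab (rad): 0 free, 0.24 fully pressed; lets the lid go at about 0.14; a spring takes it back to 0 when left
- red_lid (a joint): angle of the lid of the red-tab case (rad): about 0.01 latched shut; once let go it springs up by itself, softly, within about a second, to about 1.2 and stays there (its front edge then stands about 150 mm above the bench); it can then be pushed on with 1 to 2 N at its front edge; 1.57 upright, 1.75 fully open against its stop, leaning back. A stiff hinge keeps it where it is left from there on
- red_lid_edge (a point): middle of the lower front edge of the lid of the red-tab case. The lid is a flat plate 107 mm long from hinge to this edge, 126 mm wide, 10 mm thick; the point's plane is its underside, along which the point's x axis points to the hinge
- red_lid_hinge (a point): lid hinge of the red-tab case: middle of the axis, which runs along the case's y, 50 mm above the bench, in the plane of the lid's underside
- blue_case: grey screwdriver-bit case with a blue release tab, the case to leave shut; screwed to the bench (it cannot move). Box 107 mm deep (x), 126 mm wide (y), rim 50 mm above the bench, lid top 60 mm. Origin on the bench under the middle of its mounting plate; its own -x is the front, where the tab is, +x the back, where the lid is hinged; z up. In this frame: lid front edge (shut) at x = -62 mm, lid hinge at x = +45 mm, tab pad centre at x = -106 mm
- blue_pad (a point): centre of the upper face of the blue press pad (46 mm along x by 36 mm wide, 6 mm thick), 37 mm above the bench when free. Pressed down, the tab rocks about a cross pin 36 mm behind this point and 15 mm below it, and sinks about 8 mm here; the lid is let go after about 5 to 6 mm. About 3 N opens it, 4.5 N takes it to its stop. Its latch arm, 30 mm wide, stands 33 mm behind this point, to 67 mm above the bench
- blue_tab (a joint): angle of the blue tab (rad): 0 free, 0.24 fully pressed; lets the lid go at about 0.14; a spring takes it back to 0 when left
- blue_lid (a joint): angle of the lid of the blue-tab case (rad): about 0.01 latched shut; once let go it springs up by itself, softly, within about a second, to about 1.2 and stays there (its front edge then stands about 150 mm above the bench); it can then be pushed on with 1 to 2 N at its front edge; 1.57 upright, 1.75 fully open against its stop, leaning back. A stiff hinge keeps it where it is left from there on
- blue_lid_edge (a point): middle of the lower front edge of the lid of the blue-tab case. The lid is a flat plate 107 mm long from hinge to this edge, 126 mm wide, 10 mm thick; the point's plane is its underside, along which the point's x axis points to the hinge
- blue_lid_hinge (a point): lid hinge of the blue-tab case: middle of the axis, which runs along the case's y, 50 mm above the bench, in the plane of the lid's underside
- near_red: tapered hardwood block 28 x 50 x 64 mm, loose, standing beside the tab of the red-tab case; origin under its centre
- near_blue: tapered hardwood block 28 x 50 x 64 mm, loose, standing beside the tab of the blue-tab case; origin under its centre
- glue_bottle: white glue bottle with red nozzle, diameter 59 mm, 181 mm tall, loose, between and behind the cases; origin under its centre
- mallet: wooden mallet, 184 x 85 x 60 mm, lying loose at the left; origin under its centre

How it is judged:
By the outcome, as a careful person would: the job done as asked, in the order asked, and still so for the second after the job is handed in, with the robot touching nothing.
It also fails if it takes over 40 s, if anything falls off the work surface, if the arm or the gripper's body presses on something with over 40 N, if the wrist force passes 120 N, or if a joint passes its speed limit or range.

## Working session

There is one attempt and no reset: what is moved stays moved. The work goes in short steps, Python scripts to look and compute and a tool call to move; the robot and the scene stay as the last step left them, time stands still between calls to the robot, and variables do not carry over. Pictures are saved under pics/ and viewed, and the job is handed in when it is done.

Besides the shell and the picture viewer there is one more tool, called after ">>>" as name(argument=value, ...) on one line, values as JSON. jog_arm: Moves the arm, as the interface text tells. Its arguments: {"type":"object","properties":{"motion":{"type":"array","items":{"type":"number"}},"grip_force":{"type":"number"}},"required":["motion"]}

```bash
mkdir -p pics; ls; python3 - <<'E'
from plant import *
import cv2
s=read_state();print({k:s[k] for k in('t','tool_pos','orientation','force','opening')})
for n in('scene','top'):
    c=read_camera(n);cv2.imwrite(f'pics/{n}0.png',cv2.resize(c['frame'][:,:,::-1],(768,576)))
    cv2.imwrite(f'{n}0raw.png',c['frame'][:,:,::-1])
    print(n,c['vertical_fov'],c['cx'],c['cy'],c['world_from_camera'])
E
```

```text
pics
{'t': 0.0, 'tool_pos': array([ 0.24274262, -0.54808831,  0.21758021]), 'orientation': array([-3.07181670e+00, -6.49589169e-01,  3.08530960e-04]), 'force': array([ 0.19957357, -0.0320535 ,  0.3699948 ]), 'opening': 0.09327964580398143}
scene 42.21634564129839 251.56416676884018 195.43237419842512 [[ 0.72876809 -0.37222908  0.57475436 -0.3407072 ]
 [-0.68463463 -0.41217671  0.60115371 -0.94162755]
 [ 0.01313347 -0.83159838 -0.55522216  0.91394035]
 [ 0.          0.          0.          1.        ]]
top 55.32981256808895 254.15604252086126 194.48671891140845 [[ 0.00482675 -0.99465978  0.10309523  0.47031103]
 [-0.99986482 -0.00642088 -0.01513648 -0.00869476]
 [ 0.01571761 -0.10300823 -0.99455631  1.04146289]
 [ 0.          0.          0.          1.        ]]
```

View pics/scene0.png

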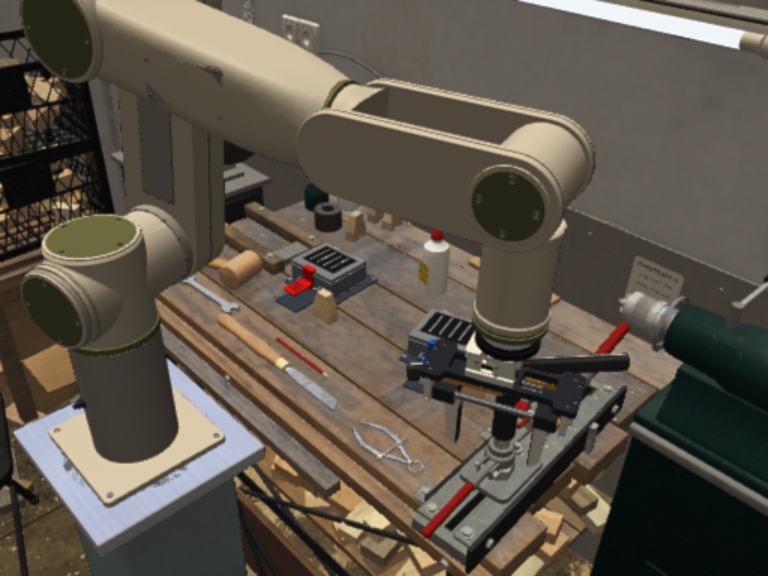

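View pics/top0.png

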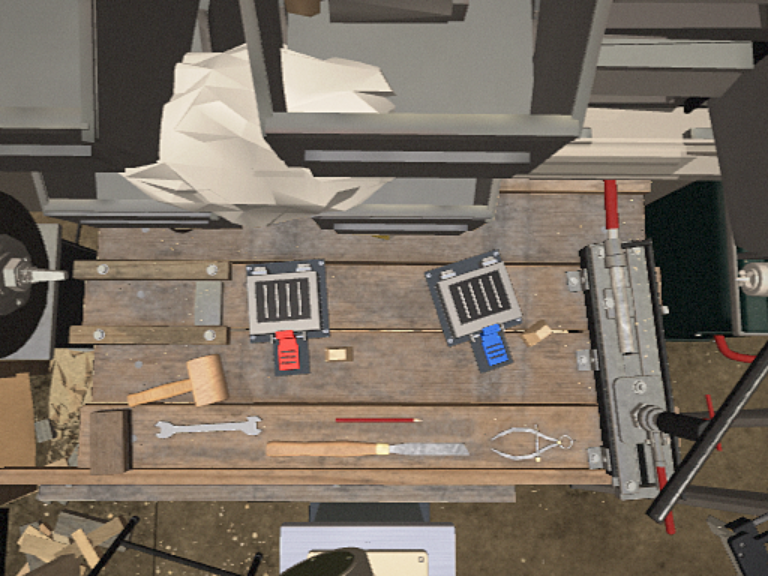

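```bash
cat > h.py <<'E'
import numpy as np,cv2
from plant import *
def ray(c,u,v):
    f=192/np.tan(np.radians(c['vertical_fov']/2));T=c['world_from_camera']
    return T[:3,3],T[:3,:3]@np.array([(u-c['cx'])/f,(v-c['cy'])/f,1])
def onz(c,u,v,z):
    o,d=ray(c,u,v);return o+d*(z-o[2])/d[2]
def proj(c,p):
    f=192/np.tan(np.radians(c['vertical_fov']/2));T=c['world_from_camera']
    q=T[:3,:3].T@(np.array(p)-T[:3,3]);return q[:2]/q[2]*f+[c['cx'],c['cy']]
E
python3 - <<'E'
from h import *
c=read_camera('top');im=c['frame'].astype(int)
m=((im[...,0]>150)&(im[...,1]<80)&(im[...,2]<80)).astype(np.uint8)
m[:,:150]=0;m[:,240:]=0;m[:200]=0;m[260:]=0
ys,xs=np.nonzero(m);print(xs.min(),xs.max(),ys.min(),ys.max())
for y in range(ys.min(),ys.max()+1): r=xs[ys==y];print(y,r.min(),r.max(),end='; ')
cr=c['frame'][160:260,150:360][:,:,::-1]
cv2.imwrite('pics/crop.png',cv2.resize(cr,None,fx=3.8,fy=3.8,interpolation=cv2.INTER_CUBIC))
E
```

```text
184 199 220 246
220 191 194; 221 184 194; 222 185 195; 223 184 195; 224 184 195; 225 187 196; 226 186 187; 227 186 186; 228 186 197; 229 186 197; 230 185 198; 231 185 198; 232 185 198; 233 192 196; 234 196 198; 235 188 189; 236 185 185; 237 188 193; 238 186 196; 239 186 186; 240 186 197; 241 186 189; 242 186 199; 243 186 199; 244 186 199; 245 186 199; 246 186 191;
```

View pics/crop.png

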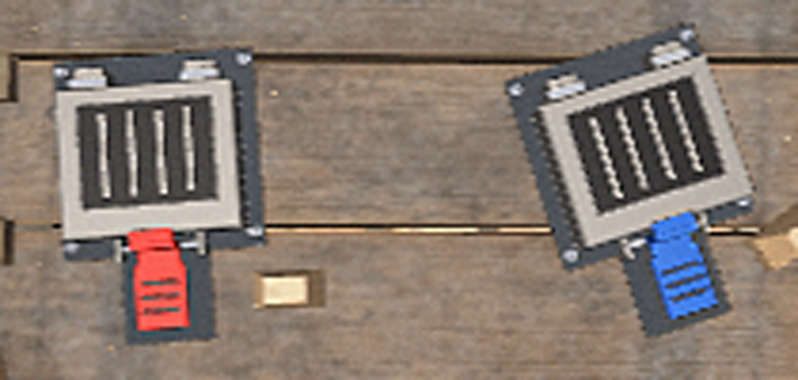

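```bash
python3 - <<'E'
from h import *
c=read_camera('top')
P=lambda u,v,z: onz(c,150+u/3.8-.37,160+v/3.8-.37,z)
L=np.array([P(57,95,.06),P(236,82,.06),P(247,230,.06),P(68,243,.06)]);print(L.round(4))
ctr=L.mean(0);xa=(L[0]+L[1]-L[2]-L[3])[:2];th=np.arctan2(xa[1],xa[0]);ya=(L[0]+L[3]-L[1]-L[2])[:2]
print(ctr,np.degrees(th),np.degrees(np.arctan2(-ya[0],ya[1])),np.linalg.norm(xa)/2,np.linalg.norm(ya)/2)
for t in (th,):
  R=np.array([[np.cos(t),-np.sin(t)],[np.sin(t),np.cos(t)]])
  o=ctr[:2]-R@[-.0085,0]
  print('pad from lid',o+R@[-.106,0],'hinge',o+R@[.045,0],'edge',o+R@[-.062,0],'orig',o)
pf=(P(136,330,.037)+P(189,328,.037))/2;print('pad front mid',pf,pf[:2]+R@[.023,0], np.linalg.norm(P(136,330,.037)-P(189,328,.037)))
print('block top',P(258,275,.064),P(308,305,.064))
print('mallet', onz(c,150,255,.05),onz(c,128,238,.05))
s=read_camera('scene')
print('pad in scene',proj(s,[*(o+R@[-.106,0]),.037])*1.5)
print('bottle', [onz(s,435/1.5,292/1.5,0)])
print('arm base',proj(c,[0,0,0])*1.5)
E
```

```text
[[0.5972 0.2175 0.06  ]
 [0.6073 0.0911 0.06  ]
 [0.5025 0.0816 0.06  ]
 [0.4927 0.2067 0.06  ]]
[0.54991314 0.14920876 0.06      ] 5.532520027216381 4.53387116030115 0.10517412534439981 0.1261385133403976
pad from lid [0.45286733 0.13980872] hinge [0.60316392 0.15436674] edge [0.49666236 0.14405079] orig [0.55837354 0.15002826]
pad front mid [0.43240119 0.14276822 0.037     ] [0.45529405 0.14498567] 0.037713833512631204
block top [0.47102826 0.07307065 0.064     ] [0.45041118 0.03798095 0.064     ]
mallet [0.40920743 0.25296607 0.05      ] [0.45391396 0.31307894 0.05      ]
pad in scene [296.06188185 287.58884532]
bottle [array([ 7.03347985e-01, -3.43751671e-02,  1.11022302e-16])]
arm base [366.02289538 611.73821973]
```

```bash
python3 - <<'E'
from h import *
c=read_camera('top');s=read_camera('scene')
for u,v in((280,240),(350,230),(490,232),(270,178),(540,178),(590,120)):
  for z in(.2,.3,.4,.5,.6,.7,.8,.9):
    p=onz(c,u/1.5,v/1.5,z);print((u,v),p.round(2),(proj(s,p)*1.5).round())
print(proj(c,[.703,-.034,0])*1.5,proj(c,[.703,-.034,.18])*1.5)
E
```

```text
(280, 240) [0.64 0.14 0.2 ] [361. 194.]
(280, 240) [0.62 0.12 0.3 ] [360. 155.]
(280, 240) [0.6 0.1 0.4] [358. 112.]
(280, 240) [0.58 0.08 0.5 ] [356.  65.]
(280, 240) [0.56 0.07 0.6 ] [354.  12.]
(280, 240) [0.54 0.05 0.7 ] [352. -48.]
(280, 240) [0.52 0.03 0.8 ] [ 349. -116.]
(280, 240) [0.5  0.02 0.9 ] [ 346. -194.]
(350, 230) [0.65 0.03 0.2 ] [402. 208.]
(350, 230) [0.63 0.02 0.3 ] [398. 168.]
(350, 230) [0.61 0.02 0.4 ] [392. 122.]
(350, 230) [0.59 0.01 0.5 ] [387.  73.]
(350, 230) [0.57 0.01 0.6 ] [380.  17.]
(350, 230) [0.54 0.01 0.7 ] [373. -45.]
(350, 230) [0.52 0.   0.8 ] [ 365. -114.]
(350, 230) [ 0.5 -0.   0.9] [ 356. -193.]
(490, 232) [ 0.65 -0.19  0.2 ] [483. 248.]
(490, 232) [ 0.63 -0.17  0.3 ] [471. 200.]
(490, 232) [ 0.61 -0.15  0.4 ] [458. 149.]
(490, 232) [ 0.59 -0.13  0.5 ] [444.  92.]
(490, 232) [ 0.57 -0.1   0.6 ] [429.  31.]
(490, 232) [ 0.54 -0.08  0.7 ] [413. -37.]
(490, 232) [ 0.52 -0.06  0.8 ] [ 394. -111.]
(490, 232) [ 0.5  -0.04  0.9 ] [ 374. -193.]
(270, 178) [0.74 0.15 0.2 ] [389. 178.]
(270, 178) [0.7  0.13 0.3 ] [385. 142.]
(270, 178) [0.67 0.12 0.4 ]
[... 268 characters left out ...]
8) [ 0.71 -0.24  0.3 ] [528. 201.]
(540, 178) [ 0.68 -0.21  0.4 ] [510. 149.]
(540, 178) [ 0.64 -0.18  0.5 ] [490.  93.]
(540, 178) [ 0.61 -0.15  0.6 ] [468.  31.]
(540, 178) [ 0.58 -0.12  0.7 ] [444. -36.]
(540, 178) [ 0.55 -0.08  0.8 ] [ 418. -110.]
(540, 178) [ 0.52 -0.05  0.9 ] [ 388. -193.]
(590, 120) [ 0.84 -0.35  0.2 ] [611. 248.]
(590, 120) [ 0.79 -0.31  0.3 ] [589. 200.]
(590, 120) [ 0.75 -0.27  0.4 ] [564. 149.]
(590, 120) [ 0.71 -0.23  0.5 ] [538.  93.]
(590, 120) [ 0.66 -0.19  0.6 ] [509.  31.]
(590, 120) [ 0.62 -0.15  0.7 ] [477. -36.]
(590, 120) [ 0.58 -0.11  0.8 ] [ 443. -110.]
(590, 120) [ 0.53 -0.07  0.9 ] [ 404. -192.]
[386.44488642 227.47103987] [389.26748685 202.85545038]
```

>>> jog_arm(motion=[0, 0.51, -0.6, 0, 0, 0, 0.21, 0, 0.51, -0.6, 0, 0, 0, 0.21, 0, 0.51, -0.6, 0, 0, 0, 0.21, 0, 0.51, -0.6, 0, 0, 0, 0.21, 0, 0.51, -0.6, 0, 0, 0, 0.21, 0, 0.51, -0.6, 0, 0, 0, 0.21, 0, 0.51, -0.6, 0, 0, 0, 0.21, 0, 0.51, -0.6, 0, 0, 0, 0.21])

```text
t: 1.15
tool_pos: [0.3548, -0.1689, 0.2188]
orientation: [-3.139, -0.136, -0.001]
force: [1.5, 0.1, -0.6]
opening: 0.0335
```

```bash
cat >> h.py <<'E'
from scipy.spatial.transform import Rotation as Ro
def goto(p,yaw=5.0):
    s=read_state();R=Ro.from_rotvec(s['orientation']);p=np.array(p)
    y=np.radians(yaw);G=Ro.from_matrix([[np.cos(y),np.sin(y),0],[np.sin(y),-np.cos(y),0],[0,0,-1]])
    print('pos',s['tool_pos'].round(4),'t',round(s['t'],2),'F',s['force'].round(2),'op',round(s['opening'],4))
    print('shift',(R.inv().apply(p-s['tool_pos'])/.5).round(4),'turn',((R.inv()*G).as_rotvec()/(np.pi/2)).round(4))
E
python3 -c "
from h import *
goto([.446,.1417,.12]);print(read_state()['q'])"
```

```text
pos [ 0.3548 -0.1689  0.2188] t 1.15 F [ 1.51  0.1  -0.56] op 0.0335
shift [ 0.2354 -0.603   0.1978] turn [-0.     -0.0006 -0.0002]
[-5.75440176e-01 -4.63674780e-01  2.01712996e+00  5.51918841e-04
  1.58743727e+00  9.08455013e-01]
```

>>> jog_arm(motion=[0, 0.23, -0.6, 0.1, 0, 0, 0, 0, 0.23, -0.6, 0.1, 0, 0, 0, 0, 0.23, -0.6, 0.1, 0, 0, 0, 0, 0.23, -0.6, 0.1, 0, 0, 0, 0, 0.235, -0.603, 0.1, 0, 0, 0, 0, 0.235, -0.603, 0.1, 0, 0, 0, 0, 0.235, -0.603, 0.1, 0, 0, 0, 0, 0.235, -0.603, 0.2, 0, 0, 0])

```text
t: 1.95
tool_pos: [0.4513, 0.1463, 0.1245]
orientation: [-3.135, -0.143, -0.021]
force: [1.4, -0.7, -0.4]
opening: 0.0003
```

```bash
python3 -c "
from h import *
c=read_camera('top');cv2.imwrite('pics/t1.png',cv2.resize(c['frame'][130:290,110:310][:,:,::-1],None,fx=3.7,fy=3.7))
c=read_camera('scene');cv2.imwrite('pics/s1.png',cv2.resize(c['frame'][110:250,130:310][:,:,::-1],None,fx=4,fy=4))
goto([.446,.1417,.05])"
```

```text
pos [0.4413 0.1418 0.1131] t 2.05 F [-1.48 -0.42 -0.77] op 0.0003
shift [0.0104 0.0009 0.126 ] turn [0.0008 0.0059 0.0012]
```

View pics/s1.png

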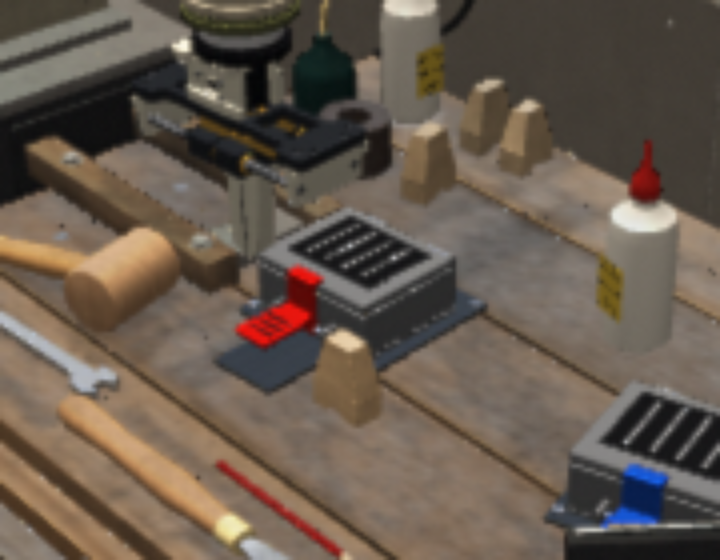

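View pics/t1.png

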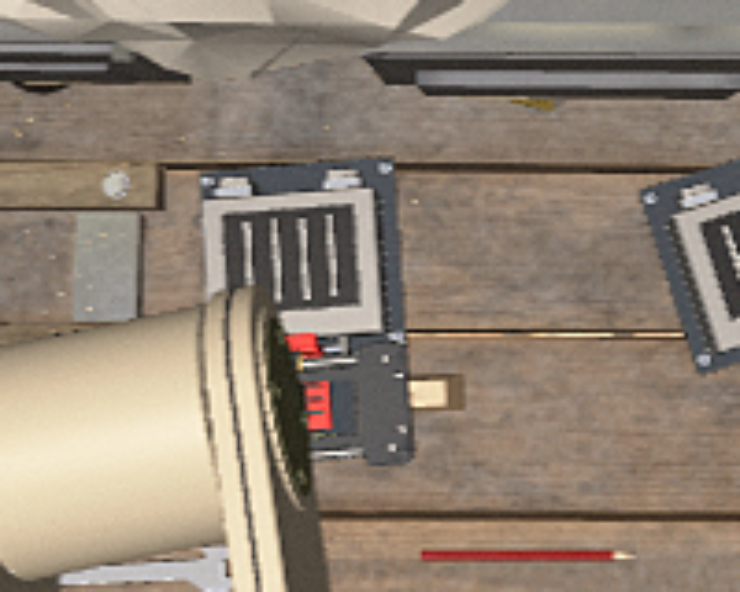

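```bash
python3 -c "
from h import *
c=read_camera('scene')
p=read_state()['tool_pos'];u=(proj(c,p)-[130,110])*4
print(u, (proj(c,[.4541,.1424,.037])-[130,110])*4)
t=read_camera('top')
goto([.446,.1417,.055])"
```

```text
[253.02617881 245.83534048] [268.71417989 325.02057341]
pos [0.4446 0.1414 0.1185] t 2.15 F [-0.28 -0.58  0.49] op 0.0002
shift [ 0.0032 -0.0004  0.1269] turn [ 0.0003  0.0014 -0.0001]
```

>>> jog_arm(motion=[0, 0.003, 0, 0.05, 0, 0, 0, 0, 0.003, 0, 0.1, 0, 0, 0, 0, 0.003, 0, 0.14, 0, 0, 0, 0, 0.003, 0, 0.14, 0, 0, 0, 0, 0.003, 0, 0.14, 0, 0, 0])

```text
t: 2.65
tool_pos: [0.4472, 0.1411, 0.0506]
orientation: [3.138, 0.135, -0.0]
force: [0.7, 0.4, 0.1]
opening: 0.0004
```

```bash
python3 -c "
from h import *
goto([.446,.1417,.0285])
c=read_camera('scene');cv2.imwrite('pics/s2.png',cv2.resize(c['frame'][110:250,130:310][:,:,::-1],None,fx=4,fy=4))
"
```

```text
pos [0.4472 0.1411 0.0506] t 2.65 F [0.73 0.41 0.15] op 0.0004
shift [-0.0023 -0.0014  0.0441] turn [ 0.0002  0.0002 -0.0008]
```

View pics/s2.png

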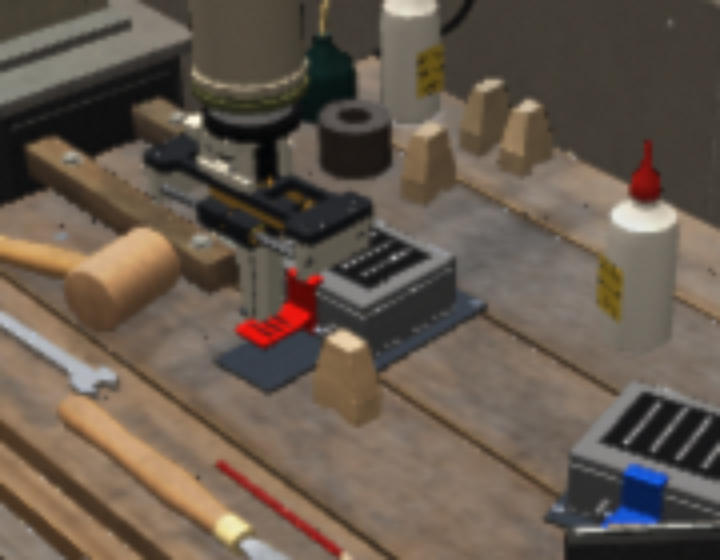

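>>> jog_arm(motion=[0, -0.002, -0.001, 0.016, 0, 0, 0, 0, -0.002, -0.001, 0.024, 0, 0, 0, 0, -0.002, -0.001, 0.032, 0, 0, 0, 0, -0.002, -0.001, 0.036, 0, 0, 0])

```text
t: 3.1
tool_pos: [0.4463, 0.1418, 0.0327]
orientation: [3.139, 0.135, 0.0]
force: [-4.0, -0.5, 3.9]
opening: 0.0006
```

```bash
python3 -c "
from h import *
goto([.446,.1417,.0275])"
```

```text
pos [0.4463 0.1418 0.0327] t 3.1 F [-3.97 -0.53  3.85] op 0.0006
shift [-0.0005  0.0001  0.0104] turn [ 0.0001 -0.0001 -0.0006]
```

>>> jog_arm(motion=[0, -0.001, 0, 0.005, 0, 0, 0, 0, -0.001, 0, 0.009, 0, 0, 0, 0, -0.001, 0, 0.011, 0, 0, 0, 0, -0.001, 0, 0.011, 0, 0, 0])

```text
t: 3.5
tool_pos: [0.4454, 0.1417, 0.0276]
orientation: [3.138, 0.136, -0.002]
force: [-7.0, -1.5, 11.6]
opening: 0.0003
```

```bash
python3 -c "
from h import *
goto([.446,.1417,.06])
c=read_camera('scene');cv2.imwrite('pics/s3.png',cv2.resize(c['frame'][90:250,130:310][:,:,::-1],None,fx=3.7,fy=3.7))
"
```

```text
pos [0.4454 0.1417 0.0276] t 3.5 F [-7.02 -1.46 11.56] op 0.0003
shift [ 0.0012  0.0002 -0.0648] turn [ 0.0002  0.0007 -0.0005]
```

View pics/s3.png

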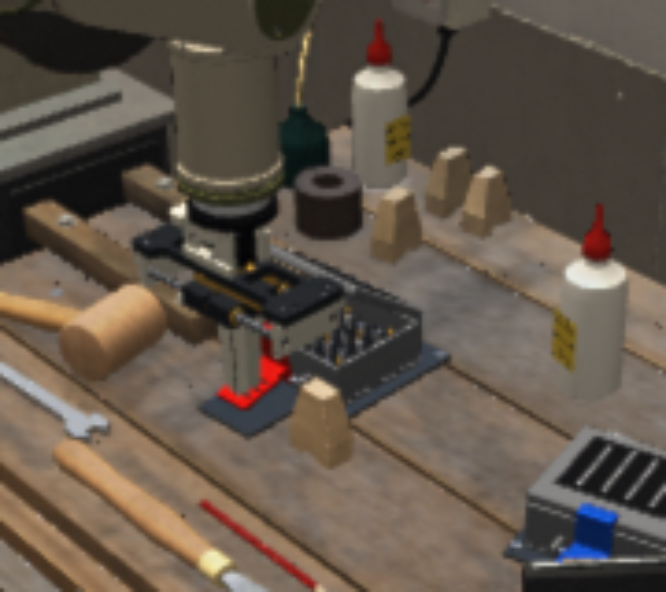

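>>> jog_arm(motion=[0, -0.003, 0, -0.02, 0, 0, 0, 0, -0.01, 0, -0.05, 0, 0, 0, 0, -0.05, 0, -0.1, 0, 0, 0, 0, -0.06, 0, -0.15, 0, 0, 0, 0, -0.06, 0, -0.2, 0, 0, 0, 0, -0.06, 0, -0.2, 0, 0, 0, 0, -0.06, 0, -0.2, 0, 0, 0])

```text
t: 4.25
tool_pos: [0.4162, 0.1393, 0.1283]
orientation: [-3.139, -0.136, -0.002]
force: [0.0, -0.2, -0.2]
opening: 0.0007
```

```bash
python3 -c "
from h import *
goto([.446,.1417,.13])
c=read_camera('scene');cv2.imwrite('pics/s4.png',cv2.resize(c['frame'][90:250,130:310][:,:,::-1],None,fx=3.7,fy=3.7))
c=read_camera('top');cv2.imwrite('pics/t4.png',cv2.resize(c['frame'][130:290,110:310][:,:,::-1],None,fx=3.7,fy=3.7))
"
```

```text
pos [0.4162 0.1393 0.1283] t 4.25 F [ 0.   -0.23 -0.24] op 0.0007
shift [ 0.0597  0.0004 -0.0034] turn [ 0.     -0.0007 -0.0005]
```

View pics/s4.png

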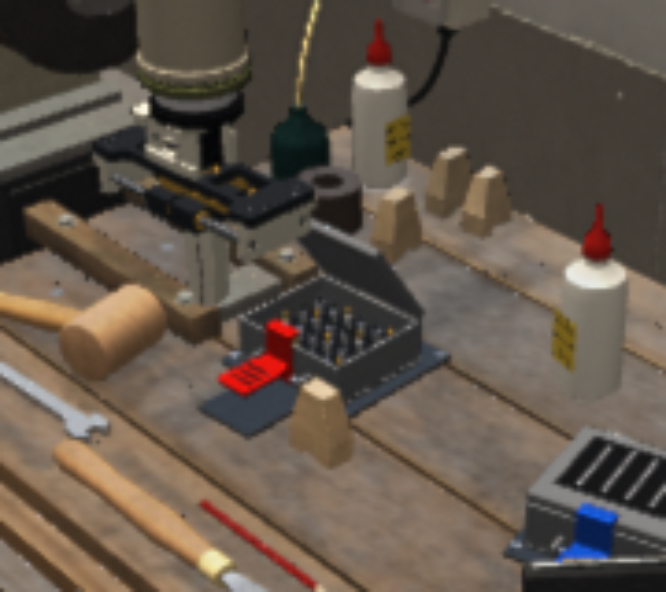

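View pics/t4.png

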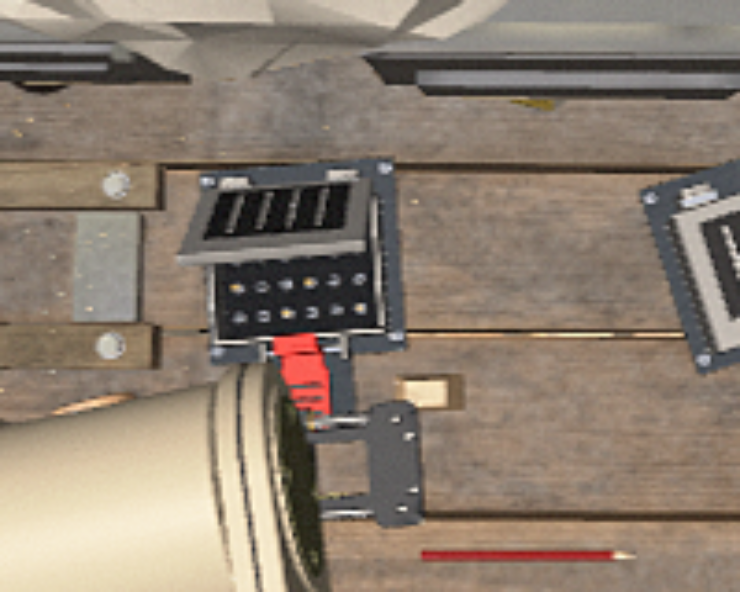

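```bash
python3 -c "
from h import *
goto([.53,.148,.125]);goto([.609,.155,.125])"
```

```text
pos [0.415  0.139  0.1266] t 4.35 F [-0.2   0.61 -0.83] op 0.0006
shift [0.2307 0.0019 0.0027] turn [ 0.0003  0.0015 -0.0006]
pos [0.415  0.139  0.1266] t 4.35 F [-0.2   0.61 -0.83] op 0.0006
shift [0.3893 0.0016 0.0023] turn [ 0.0003  0.0015 -0.0006]
```

>>> jog_arm(motion=[0, 0.06, 0.002, 0.002, 0, 0, 0, 0, 0.12, 0.002, 0.002, 0, 0, 0, 0, 0.18, 0.002, 0.002, 0, 0, 0, 0, 0.22, 0.002, 0.002, 0, 0, 0, 0, 0.23, 0.002, 0.002, 0, 0, 0, 0, 0.23, 0.002, 0.002, 0, 0, 0])

```text
t: 4.95
tool_pos: [0.529, 0.1477, 0.1238]
orientation: [3.138, 0.135, -0.008]
force: [-0.1, 1.0, 0.3]
opening: 0.0003
```

```bash
python3 -c "
from h import *
goto([.609,.155,.125])
c=read_camera('scene');cv2.imwrite('pics/s5.png',cv2.resize(c['frame'][90:250,130:310][:,:,::-1],None,fx=3.7,fy=3.7))
"
```

```text
pos [0.529  0.1477 0.1238] t 4.95 F [-0.09  1.04  0.33] op 0.0003
shift [ 0.1607 -0.0007 -0.0033] turn [ 0.0004  0.0033 -0.0007]
```

View pics/s5.png

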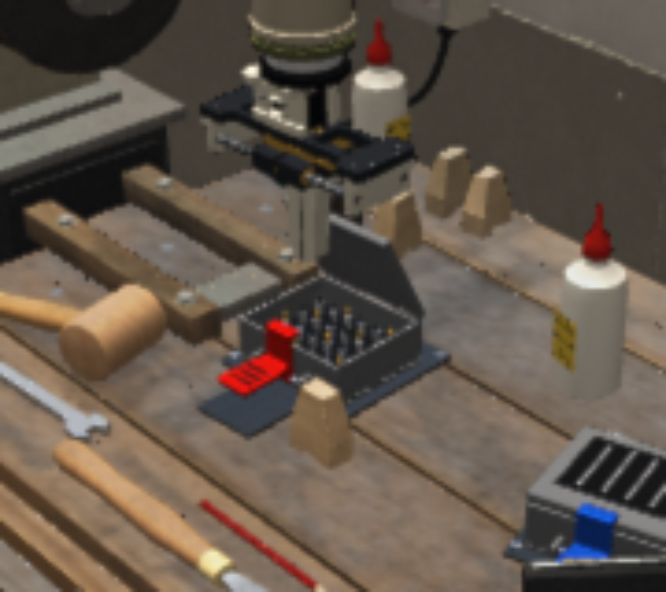

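```bash
python3 -c "
from h import *
c=read_camera('scene')
for p in ([.564,.151,.15],[.529,.1477,.1238],[.558,.213,.15],[.57,.088,.15]): print((proj(c,p)-[130,90])*3.7)"
```

```text
[336.26416109 215.58575202]
[308.47973475 256.5386291 ]
[285.90859544 192.9436983 ]
[389.57416518 239.63143418]
```

>>> jog_arm(motion=[0, 0.02, 0, -0.003, 0, 0, 0, 0, 0.04, 0, -0.003, 0, 0, 0, 0, 0.055, 0, -0.003, 0, 0, 0, 0, 0.07, 0, -0.003, 0, 0, 0, 0, 0.085, 0, -0.003, 0, 0, 0, 0, 0.1, 0, -0.003, 0, 0, 0, 0, 0.11, 0, -0.003, 0, 0, 0, 0, 0.12, 0, -0.003, 0, 0, 0])

```text
t: 5.85
tool_pos: [0.5886, 0.153, 0.1255]
orientation: [3.138, 0.136, -0.007]
force: [-0.8, -0.1, 0.1]
opening: 0.0003
```

>>> jog_arm(motion=[0, 0.01, 0, 0, 0, 0, 0, 0, 0.02, 0, 0, 0, 0, 0, 0, 0.025, 0, 0, 0, 0, 0, 0, 0.03, 0, 0, 0, 0, 0, 0, 0.03, 0, 0, 0, 0, 0])

```text
t: 6.35
tool_pos: [0.6037, 0.1543, 0.1253]
orientation: [3.138, 0.136, -0.007]
force: [-0.3, -0.7, 0.6]
opening: 0.0003
```

```bash
python3 -c "
from h import *
goto([.609,.155,.125])
c=read_camera('scene');cv2.imwrite('pics/s6.png',cv2.resize(c['frame'][90:250,130:310][:,:,::-1],None,fx=3.7,fy=3.7))
"
```

```text
pos [0.6037 0.1543 0.1253] t 6.35 F [-0.26 -0.67  0.56] op 0.0003
shift [ 0.0107 -0.0005  0.0005] turn [ 0.0004  0.003  -0.0005]
```

View pics/s6.png

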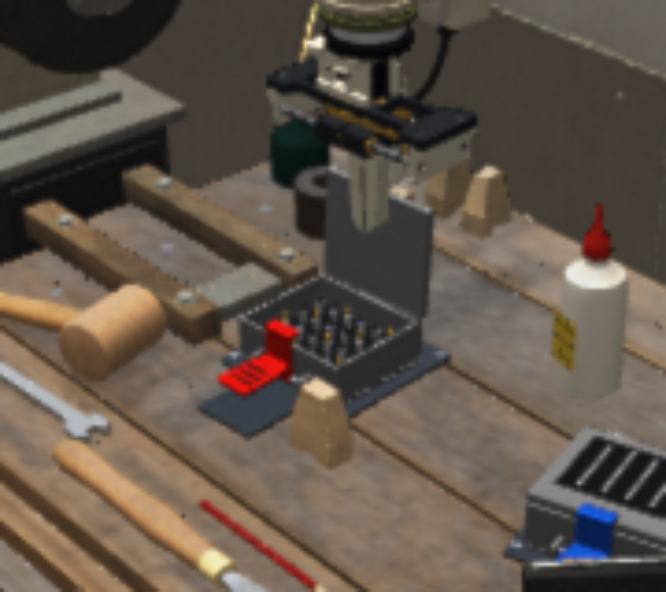

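>>> jog_arm(motion=[0, 0.004, 0, 0, 0, 0, 0, 0, 0.008, 0, 0, 0, 0, 0, 0, 0.012, 0, 0, 0, 0, 0, 0, 0.012, 0, 0, 0, 0])

```text
validation failed for argument at $.mo...
```

>>> jog_arm(motion=[0, 0.004, 0, 0, 0, 0, 0, 0, 0.006, 0, 0, 0, 0, 0, 0, 0.006, 0, 0, 0, 0, 0])

```text
t: 6.7
tool_pos: [0.6067, 0.1546, 0.1253]
orientation: [3.138, 0.136, -0.007]
force: [0.7, -0.5, -0.1]
opening: 0.0007
```

>>> jog_arm(motion=[0, 0.004, 0, 0, 0, 0, 0, 0, 0.006, 0, 0, 0, 0, 0, 0, 0.006, 0, 0, 0, 0, 0])

```text
t: 7.0
tool_pos: [0.6099, 0.1549, 0.1254]
orientation: [3.138, 0.136, -0.007]
force: [-0.2, -0.2, -0.3]
opening: 0.0006
```

>>> jog_arm(motion=[0, 0.004, 0, 0, 0, 0, 0, 0, 0.006, 0, 0, 0, 0, 0, 0, 0.006, 0, 0, 0, 0, 0])

```text
t: 7.3
tool_pos: [0.6117, 0.155, 0.1251]
orientation: [3.138, 0.136, -0.012]
force: [-7.3, -0.2, 3.3]
opening: 0.0006
```

>>> jog_arm(motion=[0, 0.002, 0, 0, 0, 0, 0, 0, 0.002, 0, 0, 0, 0, 0, 0, -0.04, 0, 0, 0, 0, 0, 0, -0.1, 0, -0.02, 0, 0, 0, 0, -0.2, 0, -0.06, 0, 0, 0, 0, -0.3, 0, -0.15, 0, 0, 0, 0, -0.36, 0, -0.2, 0, 0, 0, 0, -0.36, 0, -0.2, 0, 0, 0])

```text
t: 8.1
tool_pos: [0.4329, 0.1401, 0.2315]
orientation: [-3.138, -0.137, -0.0]
force: [0.2, 0.3, 1.5]
opening: 0.0007
```

>>> jog_arm(motion=[0, -0.04, 0.3, 0, 0, 0, 0, 0, -0.04, 0.3, 0, 0, 0, 0, 0, -0.04, 0.4, 0, 0, 0, 0, 0, -0.04, 0.4, 0, 0, 0, 0, 0, -0.04, 0.4, 0, 0, 0, 0, 0, -0.04, 0.4, 0, 0, 0, 0])

```text
t: 8.7
tool_pos: [0.4306, -0.0621, 0.2311]
orientation: [-3.138, -0.131, -0.0]
force: [0.2, -0.5, 0.4]
opening: 0.0003
```

```bash
python3 -c "
from h import *
goto([.4,.155,.2])
c=read_camera('scene');cv2.imwrite('pics/s7.png',cv2.resize(c['frame'][90:250,130:310][:,:,::-1],None,fx=3.7,fy=3.7))
print([((proj(c,[.603+.0094*0-.107*np.cos(a)+o*.0,.154-.063,.05+.107*np.sin(a)])-[130,90])*3.7).round() for a in(1.57,1.65,1.7,1.75) for o in (0,)])
c=read_camera('top');cv2.imwrite('pics/t7.png',cv2.resize(c['frame'][:,:,::-1],None,fx=1.5,fy=1.5))
"
```

```text
pos [ 0.4306 -0.0621  0.2311] t 8.7 F [ 0.23 -0.5   0.38] op 0.0003
shift [-0.0248 -0.4377  0.0625] turn [-0.0004 -0.0001 -0.0025]
[array([416., 219.]), array([423., 216.]), array([428., 215.]), array([432., 213.])]
```

View pics/s7.png

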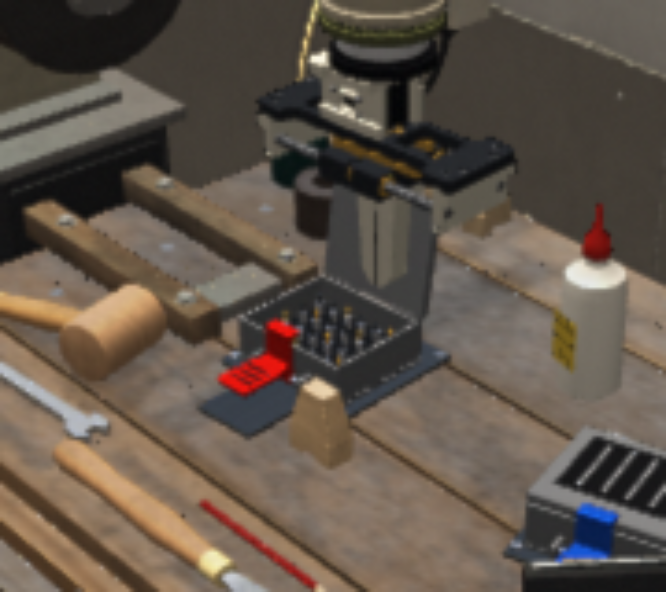

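View pics/t7.png

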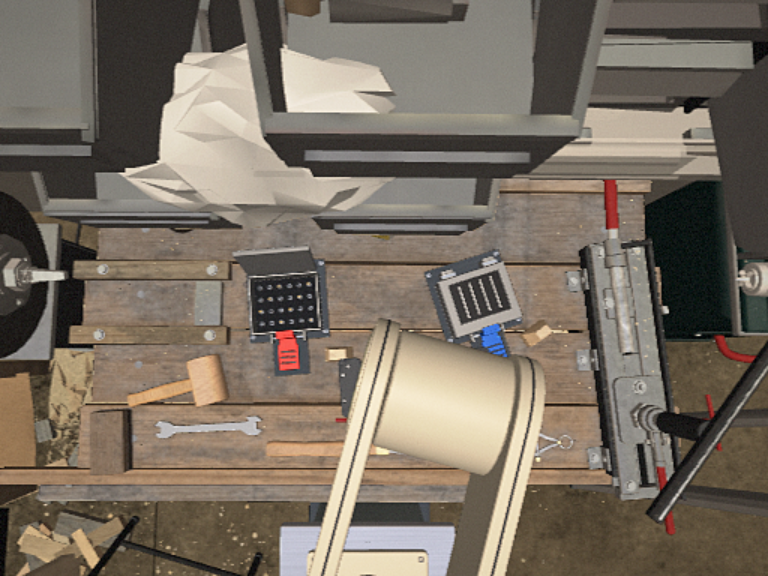

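```bash
python3 -c "
from h import *
c=read_camera('top');f=c['frame']
print(read_state()['t'])
cv2.imwrite('pics/t8.png',cv2.resize(f[150:210,140:230][:,:,::-1],None,fx=8,fy=8,interpolation=cv2.INTER_CUBIC))
th=np.radians(5);e=np.array([np.cos(th),np.sin(th)]);n=np.array([-e[1],e[0]])
for a in(1.6,1.65,1.7,1.75):
  for s in(.063,-.063):
    for h in (0,.01):
      p=np.array([.603,.1543])+e*(-.107*np.cos(a)+h*np.sin(a))+n*s
      print(a,s,h,((proj(c,[*p,.05+.107*np.sin(a)+h*np.cos(a)])-[140,150]+.5)*8).round())
"
```

```text
8.85
1.6 0.063 0 [129. 228.]
1.6 0.063 0.01 [128. 196.]
1.6 -0.063 0 [544. 196.]
1.6 -0.063 0.01 [542. 163.]
1.65 0.063 0 [129. 211.]
1.65 0.063 0.01 [127. 179.]
1.65 -0.063 0 [543. 178.]
1.65 -0.063 0.01 [541. 147.]
1.7 0.063 0 [128. 194.]
1.7 0.063 0.01 [127. 163.]
1.7 -0.063 0 [542. 162.]
1.7 -0.063 0.01 [540. 130.]
1.75 0.063 0 [128. 177.]
1.75 0.063 0.01 [127. 147.]
1.75 -0.063 0 [541. 145.]
1.75 -0.063 0.01 [539. 114.]
```

View pics/t8.png

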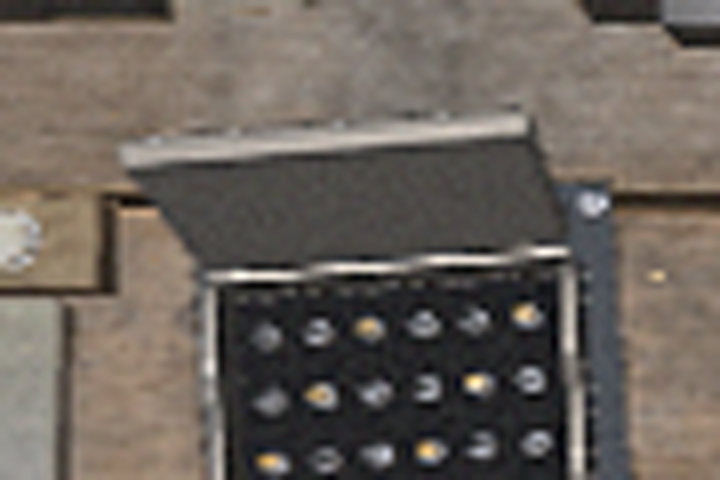

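```bash
python3 -c "
from h import *
print(read_state()['force'],abs(read_state()['dq']).max());print(close_job())"
```

```text
[ 0.8665016   0.19384792 -0.64838522] 0.014682278681104388
the job is handed in; nothing more can be done
None
```

The red-tab case is open, with its lid leaning back on its stop, and the job is handed in after about 9 s of robot time.

- **Tab:** I pressed the red tab with closed fingers until the lid let go, then released it. The last reading while pressing was about 12 N up and 7 N sideways. That is more than the 4.5 N needed to reach the tab's stop, so I pressed harder than necessary. In the later pictures the tab looks back in its free position.
- **Lid:** I pushed it back gently until the force rose to about 7 N at the stop. After I backed off, the overhead picture shows its front edge at or slightly past where 1.75 rad should be.
- **Surroundings:** the blue case is still shut, and the blocks, bottle and mallet look unmoved; I judged this by eye.
- **Arm:** it ended clear at z ≈ 0.23 m, with only sensor noise on the force reading. One move call was refused because a row was short by one number; it had no effect on the arm.

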